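# Screw down a jeweller's rolling mill by one turn

## Task

Close the gap of the bench rolling mill by one turn: with the fingertips, push the hand wheel on top of it clockwise (seen from above) by its red upright handle through exactly one full turn, so that the handle ends where it started, then move clear of the wheel. Only push the handle: do not take it between the fingers or press down on top of it. Leave everything else on the table where it is.

Things in the scene. Friction and masses are not known exactly. Their poses are not given: they have to be found in the camera images.
- wheel (a joint): turning angle (rad) of the hand wheel on top of the blue bench rolling mill. It grows as the wheel turns clockwise seen from above (the direction that lowers the upper roll, 3 mm per turn). One full turn adds 6.283. It may start anywhere from -1.5 to 1.5; there are no stops within two turns either way. Dry friction of 0.3 N m (about 4.5 N of push at the handle) holds the wheel wherever it is left; it does not coast.
- wheel_hub (a point): centre of the top of the wheel's steel hub, on the wheel's vertical axis, 207 mm above the table. The dark wheel lies level: rim centre-line radius 70 mm, rim bar 14 mm thick (top of rim 19 mm above the hub's underside, i.e. 204 mm above the table), three spokes 12 mm thick, hub 40 mm across. Nothing of the mill rises above hub and rim except the red handle.
- handle_mid (a point): point on the axis of the red handle, halfway up its free part, 230 mm above the table. The handle is an upright round red post, 18 mm across, standing on the wheel's rim at the outer end of one spoke, 70 mm from the wheel's axis, a plain grip sleeve that can spin about its own upright axis like a crank grip. Its free part runs from 207 mm (above a 22 mm wide steel collar) to 254 mm above the table.
- handle: the same red upright handle as a part; origin at its foot on its own axis, 197 mm above the table; z up (it spins freely about z)
- mill: bench rolling mill: blue steel frame 80 x 136 mm and 172 mm high with two horizontal steel rolls, on a light wooden base board 240 x 200 x 20 mm, all fixed to the table; origin at the centre of the board's underside on the table, straight below the wheel's axis; x across the rolls (away from the robot at yaw 0), y along the rolls, z up
- strip: loose brass strip 30 x 90 x 5 mm lying on the front ledge of the mill's base board; origin at the centre of its underside
- pot: blue ceramic tumbler, 78 mm wide, 85 mm high, with pens and carving tools standing in it up to 170 mm; loose; origin at the centre of its underside
- can: green drinks can, 66 mm wide, 120 mm high; loose; origin at the centre of its underside
- bottle: green glass bottle with yellow cap, 60 mm wide, 190 mm high; loose; origin at the centre of its underside
- dish: white bowl, 110 mm wide, 35 mm high; loose; origin at the centre of its underside
- wax: amber block of carving wax 90 x 35 x 25 mm; loose; origin at the centre of its underside
- file: flat file about 210 mm long with wooden handle; loose; origin near its middle, x towards the blade's tip
- tray: blue ring tray 100 x 70 x 22 mm with three rings fixed in it; loose; origin at the centre of its underside

How it is judged:
On the way, in this order (a step that is already met when the one before it is completed fails the run):
1. the handle has been pushed clockwise about half way round, the fingers pushing on the handle itself (distance of handle_mid from where it was at the start of the episode above 0.12 m and value of joint wheel above 1 rad and contact force between the fingers and handle above 0.5 N).
2. the handle comes back to its starting place after one turn clockwise (distance of handle_mid from where it was at the start of the episode below 0.012 m and value of joint wheel between 4.5 and 8.1 rad), for 0.1 s.
At the end, for the whole second after the job is handed in: The wheel has been turned one full turn clockwise, neither none nor two: the handle is within 12 mm (about 10 degrees) of where it started, the wheel is at rest, and every loose thing is within 30 mm of where it stood (all of step 2 and velocity of joint wheel between -0.05 and 0.05 rad/s and distance of each of strip, pot, can, bottle, dish, wax, file, tray from where it was at the start of the episode below 0.03 m); the robot touches nothing.
It fails at once if the handle is taken between the fingers or pressed from on top (fingers touch it with the grasp point over or around its axis) (horizontal distance between the grasp point and handle_mid below 0.01 m and contact force between the fingers and handle above 1.5 N).
It fails at once if one of the loose things on the table is lifted, carried, knocked over or shoved by more than 30 mm (distance of any of strip, pot, can, bottle, dish, wax, file, tray from where it was at the start of the episode above 0.03 m or angle between any of strip, pot, can, bottle, dish, wax, file, tray's own z axis and vertical above 0.5 rad).
It also fails if it takes over 61 s, if anything falls off the work surface, if the arm or the gripper's body presses on something with over 40 N, if the wrist force passes 120 N, or if a joint passes its speed limit or range.

## Robot

A 7-joint arm with a two-finger parallel gripper is mounted at the origin on the work surface. World frame = base frame: x ahead of the robot, y to its left, z up, the work surface at z = 0. Lengths are in m, angles in rad, forces in N, time in s.
With the tool pointing down it reaches from about 0.4 to 0.85 m from the base axis. Payload 4.4 kg.
Tool frame: the origin (TCP) lies at the very end of the fingers, on their centre line; the grasp point (between the pads) lies 19 mm behind it (r.grasp_offset is the distance from the TCP to the grasp point, in m); z points along the fingers, y is the direction in which the jaws open and shut (so a half turn about z gives the same grasp; the last joint's range is limited). The gripper opens to 94 mm and grips with 3 to 60 N. Pads are 16 mm wide; open, the fingers measure 119 mm over their backs; the gripper's body (75 mm by 177 mm) begins 78 mm behind the grasp point.
Start: joints at [-0.066, 0.628, 0.038, 1.517, -0.027, 0.996, -0.02], TCP at [0.65, 0, 0.205] pointing down, gripper open.
Joint ranges: [-3.06, 3.06], [-0.37, 2.12], [-1.25, 1.32], [0.18, 2.47], [-1.1, 4.24], [0.23, 1.98], [-2.94, 2.94]. Speed limits (rad/s): [2.57, 2.57, 3.14, 3.14, 3.14, 3.14, 3.14].

## Interface

Orientations are given as a unit quaternion [x, y, z, w].
In Python, from station import r, eoat, planner, vision, order, current_time_s, current_q, current_qvel, current_effort, current_eef_pos, current_orientation, current_contact_force, current_wrist_torque, current_width gives the robot as it stands. The module is installed in compiled form; this text tells all that it offers. Calls block until the motion is done:
- r.movep(position, orientation): joint-space move of the TCP to a pose.
- r.move_straight(position, frame=None, speed=0.15, force_limit=None): straight line of the TCP; frame=None keeps the orientation; speed is the mean speed in m/s. With force_limit (N) it stops when the force on the tool has changed by that much, and returns True; else False.
- r.move_joints(angles): joint-space move.
- eoat.set_gripper(opening, newtons=None): opening from 0.0 (shut) to 1.0 (fully open); newtons is the grip in N (None keeps the last); returns when the fingers have stopped.
- r.wait(seconds).
- planner.inverse_kinematics(position, orientation): joint angles nearest the present ones, or None.
- vision.capture(name): name is "scene" or "side" or "wrist"; returns (picture, depth): 400x640x3 uint8, red, green, blue; 400x640 float32, m along the optical axis (not along the pixel's ray), 0 where there is no reading.
- vision.calibration(name): a dict with "K" (3x3 intrinsics, pixels), "world_from_camera" (4x4, takes a point from camera to world coordinates). Camera axes: x right, y up, looking along -z (the intrinsics and any distortion apply to the point x, -y, -z); pixel columns grow to the right and rows downward; lengths in m; the calibration is good to about 2 mm. A picture is of the moment at which its call begins: read the wrist's pose just before it. calibration takes no time and is no camera call; for the wrist camera it gives the pose at the moment of the call.
A pose or a line that the arm cannot do raises r.MotionError and nothing moves.
- order.close_job(): hands the job in, once; it reports no verdict.
Trained networks look in the newest picture that a camera, given by its name, has taken for a name from the list of things; names that differ only in an ending like _2 or _b are one class to them, and where a whole thing is asked for, a point or a joint stands for the part that bears it (a point fixed in the world has none). Each returns a list of dicts, best first, with "p" (0 to 1); they miss things now and then, are a little off and sometimes report something else, mostly with a low value. They report only what shows in the picture. A call takes as long as a camera call.
- vision.search_frame(name, camera): "bbox" ([left, top, right, bottom] in pixels, round what is visible of it).
- vision.trace(name, camera): "region" (400x640 bool, what is visible of it) and "bbox" ([left, top, right, bottom] in pixels, round what is visible of it).
- vision.landmark_of(name, camera): "uv" ([column, row] in pixels: a listed point, or the origin of a listed thing).
Readings, each from a call of its own:
- current_time_s(): time.
- current_q(): joint angles.
- current_qvel(): joint speeds.
- current_effort(): joint torques, N m.
- current_eef_pos(): TCP position.
- current_orientation(): TCP orientation.
- current_contact_force(): force on the tool from outside, world axes, zero at the start.
- current_wrist_torque(): the same for the moment, N m.
- current_width(): opening from 0.0 (shut) to 1.0 (fully open).
Only numpy, scipy, OpenCV 4.12 (cv2) and the standard library are available. Lean on these libraries where they do the work, as an engineer would, in place of code of your own. Each camera call takes 0.05 s, during which the arm holds its last target.

## Working session

There is one attempt and no reset: what is moved stays moved. The work goes in short steps, each a Python script; the robot and the scene stay as the last script left them, time stands still between calls to the robot, and variables do not carry over. Pictures are saved under pics/ and viewed, and the job is handed in when it is done.

```bash
mkdir -p pics
cat > h.py <<'E'
import numpy as np, cv2
from station import *
def save(n,p): cv2.imwrite('pics/'+n,cv2.cvtColor(p,cv2.COLOR_RGB2BGR))
def ray(cam,uv,z):
    c=vision.calibration(cam);K=np.array(c['K']);T=np.array(c['world_from_camera'])
    d=np.linalg.inv(K)@[uv[0],uv[1],1.];d=T[:3,:3]@[d[0],-d[1],-d[2]];o=T[:3,3]
    return o+d*(z-o[2])/d[2]
E
python3 - <<'E'
from h import *
for c in ['scene','side']:
    p,d=vision.capture(c);save(c+'0.png',p)
    for n,z in [('wheel_hub',.207),('handle_mid',.23),('mill',0),('handle',.197)]:
        for x in vision.landmark_of(n,c)[:2]: print(c,n,np.round(x['uv'],1),round(x['p'],2),ray(c,x['uv'],z).round(4))
    for n in ['strip','pot','can','bottle','dish','wax','file','tray']:
        for x in vision.landmark_of(n,c)[:1]: print(c,n,np.round(x['uv'],1),round(x['p'],2),ray(c,x['uv'],0).round(3))
print(current_time_s(),current_eef_pos(),current_orientation(),current_width())
E
```

```text
scene wheel_hub [304.4 177. ] 0.57 [0.5477 0.0061 0.207 ]
scene mill [307.9 243. ] 0.65 [0.5637 0.0035 0.    ]
scene pot [353.1 208.9] 0.74 [0.44  0.169 0.   ]
scene can [251.  270.2] 0.75 [ 0.632 -0.157  0.   ]
scene bottle [366.1 233.6] 0.59 [0.562 0.173 0.   ]
scene dish [401.7 210.6] 0.97 [0.483 0.313 0.   ]
scene wax [334.8 278.1] 0.73 [0.706 0.047 0.   ]
scene file [206.3 284. ] 0.78 [ 0.655 -0.268  0.   ]
scene tray [226.4 230.8] 0.76 [ 0.458 -0.22   0.   ]
side wheel_hub [325.6 179.1] 0.7 [ 0.5557 -0.005   0.207 ]
side handle_mid [342.4 194.2] 0.47 [0.5038 0.0577 0.23  ]
side handle_mid [317.4 194.9] 0.37 [0.5551 0.0723 0.23  ]
side mill [319.  238.9] 0.86 [0.5713 0.0015 0.    ]
side strip [363.2 243.6] 0.73 [ 0.457 -0.01   0.   ]
side pot [356.4 299. ] 0.84 [0.443 0.157 0.   ]
side can [315.2 194.8] 0.58 [ 0.622 -0.155 -0.   ]
side dish [329.6 356.3] 0.74 [0.471 0.308 0.   ]
side wax [260.3 247.7] 0.79 [0.71  0.066 0.   ]
side file [312.6 165.7] 0.68 [ 0.661 -0.276  0.   ]
side tray [375.2 189.9] 0.89 [ 0.459 -0.215  0.   ]
1.3 [6.50000295e-01 6.64759165e-05 2.05496657e-01] [ 7.07098411e-01  7.07115151e-01  3.34829887e-05 -1.78739557e-05] 1.0023611870054188
```

View pics/scene0.png

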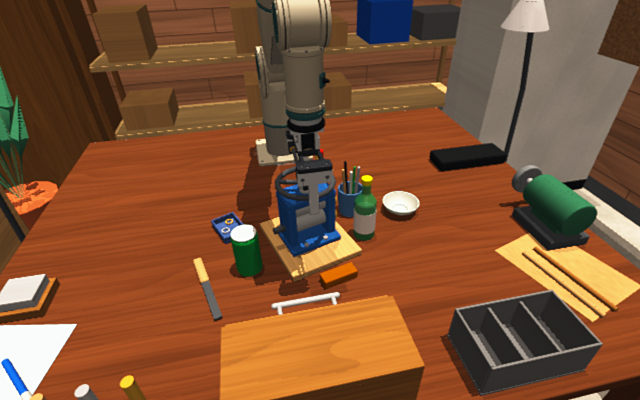

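View pics/side0.png

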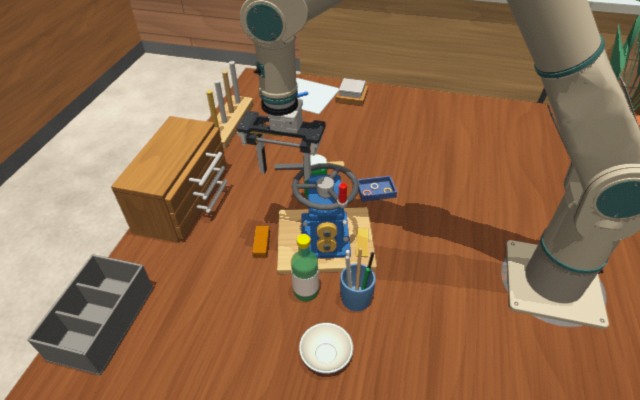

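The start jaws hover just over the rim: handle red post at side (343,191), hub at (325,179). I'll lift straight up and look from above with the wrist camera.

Run:
```python
from h import *
Q=current_orientation()
r.move_straight([.65,0,.36],speed=.15)
try: r.move_straight([.56,0,.42],speed=.15)
except r.MotionError as e: print(e)
for c in ['wrist','side','scene']:
    p,d=vision.capture(c);save(c+'1.png',p)
    for n,z in [('wheel_hub',.207),('handle_mid',.23),('handle',.197)]:
        for x in vision.landmark_of(n,c)[:2]: print(c,n,np.round(x['uv'],1),round(x['p'],2),ray(c,x['uv'],z).round(4))
print(current_time_s(),current_eef_pos(),current_q())
```

```text
wrist wheel_hub [312.3 176.7] 0.88 [0.5553 0.005  0.207 ]
wrist handle_mid [272.1 141.5] 0.69 [0.5054 0.053  0.23  ]
wrist handle [279.4 141.1] 0.53 [0.5105 0.0524 0.197 ]
side wheel_hub [315.7 195.3] 0.74 [0.5645 0.0516 0.207 ]
side wheel_hub [327.7 181.9] 0.67 [0.5489 0.003  0.207 ]
side handle [346.  202.7] 0.58 [0.4968 0.0485 0.197 ]
scene wheel_hub [304.7 179.2] 0.58 [0.558  0.0051 0.207 ]
scene handle_mid [320.3 156.8] 0.7 [0.4963 0.0578 0.23  ]
scene handle_mid [302.7 176. ] 0.51 [ 0.5788 -0.0021  0.23  ]
scene handle [323.2 169.4] 0.48 [0.5062 0.0628 0.197 ]
3.9583 [ 5.60032962e-01 -3.62543856e-06  4.19980733e-01] [-0.08310342  0.33430118  0.04895717  1.41818227 -0.01638765  1.38950907
 -0.03397352]
```

View pics/wrist1.png

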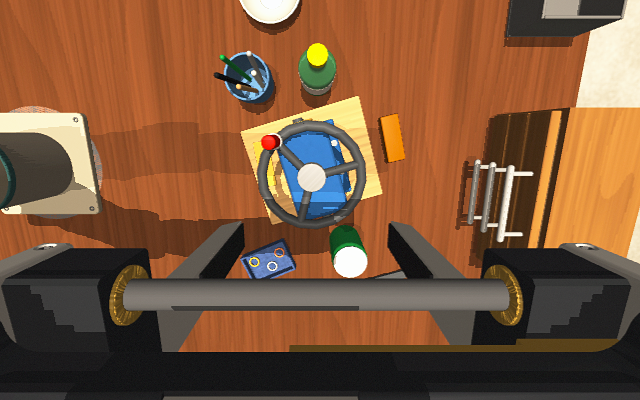

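View pics/side1.png

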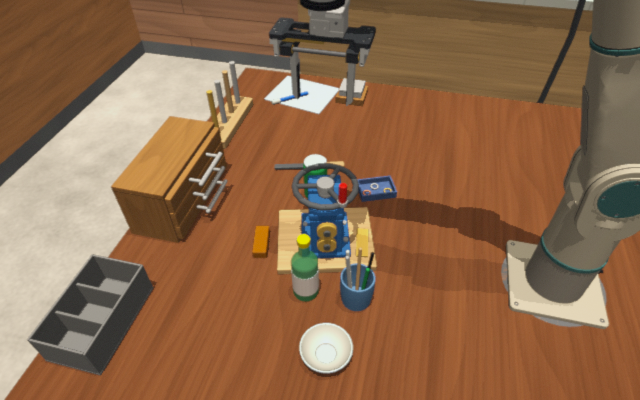

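Wrist view: hub at (312,177), red handle at (271,142), about 69 mm apart, as it should be. I'll refine this with depth.

```bash
cat >> h.py <<'E'
def cloud(cam):
    p,d=vision.capture(cam);c=vision.calibration(cam);K=np.array(c['K']);T=np.array(c['world_from_camera'])
    v,u=np.mgrid[:400,:640]
    P=np.stack([(u-K[0,2])/K[0,0]*d,-(v-K[1,2])/K[1,1]*d,-d],-1)@T[:3,:3].T+T[:3,3]
    return p,d,P
def measure(cam='wrist'):
    p,d,P=cloud(cam)
    f=p.astype(int);ok=(d>0)&(np.abs(P[...,0]-.555)<.11)&(np.abs(P[...,1])<.11)
    rim=ok&(P[...,2]>.192)&(P[...,2]<.215)&(f.max(-1)<110)&(f.max(-1)-f.min(-1)<30)
    red=ok&(f[...,0]>120)&(f[...,1]<60)&(f[...,2]<60)&(P[...,2]>.2)&(P[...,2]<.27)
    top=red&(P[...,2]>.249)
    return p,P,rim,red,top
E
python3 - <<'E'
from h import *
from scipy.optimize import least_squares
p,P,rim,red,top=measure()
R=P[rim];c=np.array([.555,.005])
for _ in range(4):
    q=R[np.abs(np.linalg.norm(R[:,:2]-c,axis=1)-.07)<.012]
    c=least_squares(lambda x:np.linalg.norm(q[:,:2]-x,axis=1)-.07,c,loss='soft_l1',f_scale=.003).x
print('rim c',c,len(q),q[:,2].mean())
f=p.astype(int)
hub=(np.linalg.norm(P[...,:2]-c,axis=2)<.025)&(np.abs(P[...,2]-.207)<.006)&(f.min(-1)>130)
print('hub',P[hub].mean(0),hub.sum())
print('red',P[red].mean(0),red.sum(),'top',top.sum(),P[top].mean(0),P[top].min(0),P[top].max(0), P[red][:,2].max())
h=P[top].mean(0)[:2];print('r',np.linalg.norm(h-c),np.degrees(np.arctan2(*(h-c)[::-1])))
E
```

```text
rim c [0.55384962 0.00554136] 2223 0.20364771119863398
hub [0.55375526 0.00428958 0.20814774] 632
red [0.5046289  0.05268646 0.25402147] 149 top 146 [0.50453173 0.05254352 0.25455926] [0.49689653 0.04498844 0.25166621] [0.5120816  0.06116352 0.25733885] 0.257338853613935
r 0.06812824374950972 136.37723954534016
```

```bash
cat >> h.py <<'E'
C=np.array([.5538,.005]);A0=136.4;Z=.2145
def pt(a,z=Z,R=.07): a=np.radians(a);return [C[0]+R*np.cos(a),C[1]+R*np.sin(a),z]
E
python3 - <<'E'
from h import *
Q=current_orientation()
for a in range(175,-205,-20):
    q=planner.inverse_kinematics(pt(a),Q)
    if q is None: print('no IK',a)
eoat.set_gripper(0.0)
print('w',current_width())
r.move_straight(pt(A0+38,.30),speed=.15)
print(r.move_straight(pt(A0+38),speed=.08,force_limit=6))
print(current_eef_pos(),current_contact_force(),current_time_s())
p,d=vision.capture('wrist');save('w2.png',p)
p,d=vision.capture('side');save('s2.png',p)
E
```

```text
w 0.0028744979942010754
False
[0.48452231 0.01182522 0.21491401] [ 0.34851307 -0.64217916  0.0961403 ] 7.7417
```

View pics/w2.png

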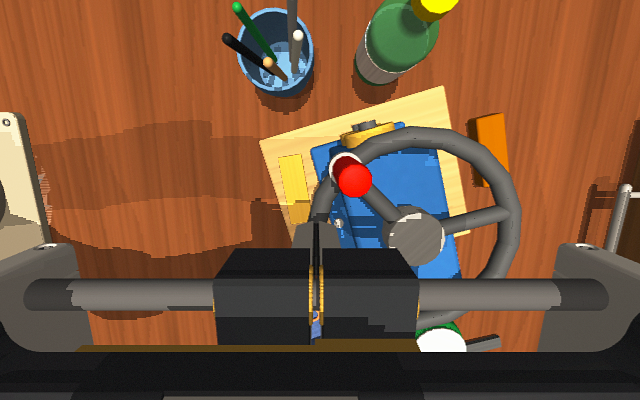

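View pics/s2.png

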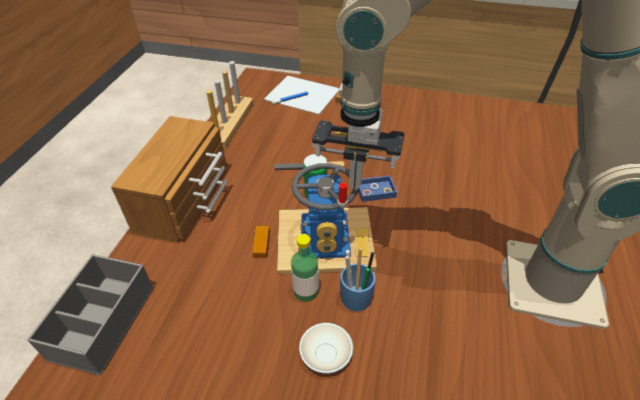

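The closed tips (about (315,235)) sit just behind the handle (353,178), clear of the rim. I'll push the first half turn in steps.

Run:
```python
from h import *
a=A0+38
while a>A0+15-190:
    a-=8
    s=r.move_straight(pt(a),speed=.08,force_limit=30)
    print(round(a-A0),s,np.round(current_contact_force(),1),round(current_time_s(),1))
    if s: break
p,P,rim,red,top=measure();save('w3.png',p)
print('top',top.sum(),P[top].mean(0) if top.any() else None,current_eef_pos())
```

```text
30 False [-0.1 -0.3 -0.1] 8.1
22 False [ 0.4 -0.3  0.1] 8.4
14 False [ 0.4 -1.3  0.3] 8.7
6 False [-2.2 -2.9  1.3] 8.9
-2 False [-1.5 -0.6 -1.5] 9.2
-10 False [-3.   0.8 -1. ] 9.5
-18 False [-1.1  0.9 -0.9] 9.8
-26 False [-2.   0.5 -1.4] 10.0
-34 False [-1.4 -0.  -1.2] 10.3
-42 False [-0.4 -0.6 -1.5] 10.6
-50 False [-1.2 -0.9 -0.2] 10.9
-58 False [-2.9 -1.9  1.1] 11.1
-66 False [-2.7  0.7  0.9] 11.4
-74 False [-1.7  1.2  0.5] 11.7
-82 False [-0.4  1.9 -0.5] 12.0
-90 False [-0.5  3.7 -0.1] 12.2
-98 False [-0.2  2.8 -0.4] 12.5
-106 False [ 0.7  2.2 -0.1] 12.8
-114 False [ 0.3  1.8 -0.4] 13.1
-122 False [1.  2.2 0.6] 13.3
-130 False [ 0.1  2.1 -0.1] 13.6
-138 False [-0.3  2.8  0.9] 13.9
-146 False [0.1 2.7 1. ] 14.2
-154 False [-0.5  2.9  1.4] 14.4
-162 False [-1.2  4.5  1.8] 14.7
-170 False [1.8 4.3 0.7] 15.0
-178 False [ 2.5  1.  -0.4] 15.3
top 0 None [ 0.60677535 -0.04266584  0.21457846]
```

View pics/w3.png

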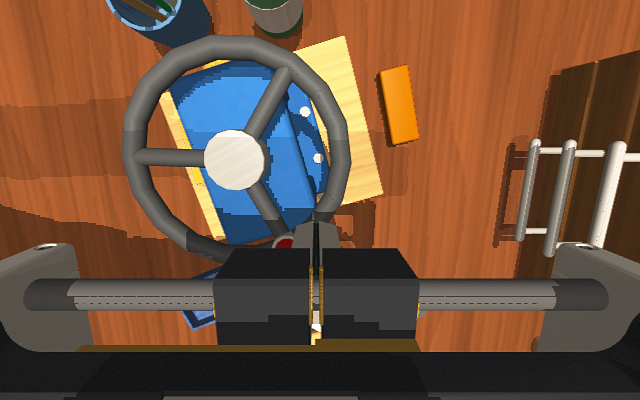

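The handle (283,243) leads the fingertips and has passed half a turn. Next I'll push on and stop short of the end to measure.

Run:
```python
from h import *
a=A0-178
while a>A0-333:
    a-=8
    s=r.move_straight(pt(a),speed=.08,force_limit=30)
    if s: print('stop',a-A0);break
print(a-A0,np.round(current_contact_force(),1),current_time_s())
p,P,rim,red,top=measure();save('w4.png',p)
h=P[top].mean(0);print('top',top.sum(),h,np.degrees(np.arctan2(*(h[:2]-C)[::-1])),'r',np.linalg.norm(h[:2]-C),current_eef_pos())
```

```text
-338.0 [-0.4 -3.5 -1.4] 20.8167
top 866 [0.49926548 0.0494846  0.25462855] 140.79537810689186 r 0.07037679805920813 [0.48855287 0.03064828 0.21443983]
```

View pics/w4.png

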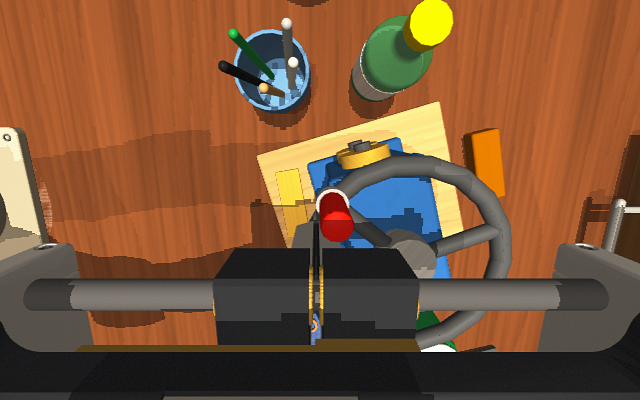

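The handle is at 140.8° against 136.4° at the start. I'll push 4° more, back off, rise, and measure from the same viewpoint as at the start.

Run:
```python
from h import *
a=A0-342
r.move_straight(pt(a),speed=.05,force_limit=30)
r.move_straight(pt(a+22),speed=.08)
r.move_straight(pt(a+22,.32),speed=.15)
r.move_straight([.56,0,.42],speed=.15)
p,P,rim,red,top=measure();save('w5.png',p)
h=P[top].mean(0);print('top',top.sum(),h,np.degrees(np.arctan2(*(h[:2]-C)[::-1])),'r',np.linalg.norm(h[:2]-C),'d',np.linalg.norm(h[:2]-[.50453,.05254]),current_eef_pos(),current_time_s(),current_contact_force())
p,d=vision.capture('side');save('s5.png',p)
```

```text
top 152 [0.50356165 0.05159806 0.25465755] 137.1528551627654 r 0.06852204813531279 d 0.0013509041612142726 [5.59169860e-01 4.74227319e-05 4.19131294e-01] 23.4917 [-0.77806003 -0.02567303 -0.21808622]
```

View pics/w5.png

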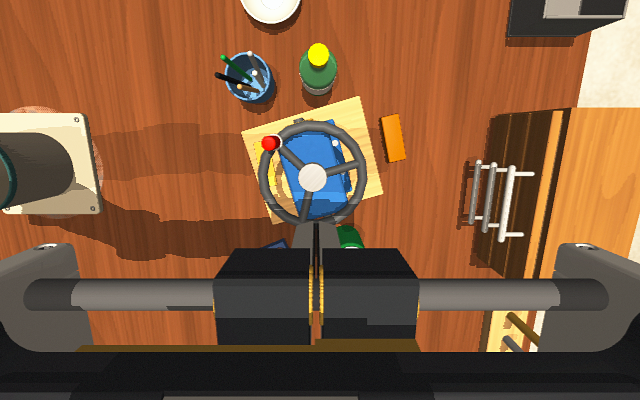

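View pics/s5.png

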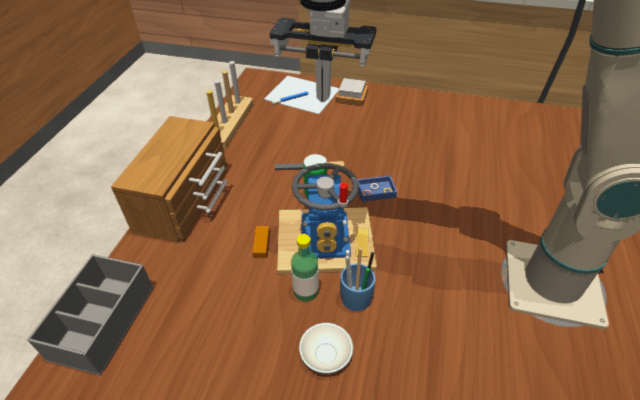

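The handle is back at (271,143) in the wrist view, 1.4 mm from its start. Everything else stands as before and the arm is clear, so I'll hand in.

```bash
python3 -c "
from h import *
r.wait(.3);order.close_job();print(current_time_s())"
```

```text
the job is handed in; nothing more can be done
the job is handed in; nothing more can be done
```

I pushed the hand wheel one full turn clockwise by its red handle with the closed fingertips, then backed off, rose clear and handed the job in at about 24 s.

- **Handle position:** the last wrist-camera measurement, from the same viewpoint as at the start, put the handle 1.4 mm from its starting place (137.2° against 136.4°).
- **Half-way point:** the handle was seen ahead of the fingertips just past half a turn. The tool force was about 2–5 N during that push.
- **Other things on the table:** in the wrist and side pictures I saw nothing displaced. I judged this by eye and did not re-measure each item. From the wrist, the gripper partly hid the can and the tray and fully hid the file. The can and tray showed unchanged in the side picture, but I did not check the file separately.
- **Failed or disagreeing checks:** none failed. Early on, the networks' hub and handle estimates from the scene and side cameras differed by up to several centimetres. I relied on the wrist-camera depth measurement instead, which gave a radius of 68 mm (nominally 70).

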